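# Press the grease coupler onto the vacuum pump's nipple and hold it

### The job

Swing the pump's blue guard door open to about a right angle, then lift the orange grease coupler out of its stand and press it squarely onto the tilted brass grease nipple until it snaps fully home. Keep pushing so that the nipple stays sunk about 8 mm against its spring, and finish like that, still gripping and pressing the coupler, without ramming it. Leave the timer, the cup and the glass jar where they are.

Things in the scene. Friction and masses are not known exactly. Their poses are not given: they have to be found in the camera images.
- pump: Grey bench vacuum pump, fixed, 190 x 156 mm, 165 mm high at the motor. Origin on the table under the middle of its nipple bay; x points to the back of the pump (away from the robot), z up. The bay is a flat deck 84 (x) x 124 (y) mm, 45 mm high, centred on the origin; the casing behind it begins at x = 47 mm. The nipple stands on the deck, hidden under the guard door until that is open.
- guard_door (a joint): Opening angle of the guard door, rad: 0 closed, 1.8 fully open; it starts between 0 and 0.25. It turns clockwise seen from above about the upright axis through door_hinge, so the handle moves first toward the robot, then to the left. Friction of 0.12 N m holds it where it is left. The door is a blue box, 78 x 126 mm in plan, from 47 to 117 mm above the table.
- door_handle (a point): Point on the axis of the black handle post, at the height to grip: the post is upright, 16 mm thick, stands 48 mm up from the guard door's flat top, and this point is 26 mm above that top, 143 mm above the table. It is 118 mm from the hinge axis, at the door's free front corner (right front when closed). The post may turn in the fingers.
- door_hinge (a point): Point on the upright hinge axis of the guard door, at the same height as door_handle; the hinge stands at the back left corner of the bay.
- nipple_tip (a point): The rounded tip of the brass grease nipple; moves with it. z points out of the nipple along its axis, tilted 33 degrees (0.576 rad) from upright toward the pump's front (the pump's -x). The tip is about 95 mm above the table. The stem is 12 mm thick and stands 40 mm out of a 28 mm thick boss; two small sprung balls stick 2.5 mm out of its sides 15 mm below the tip.
- nipple (a joint): How far the nipple is pushed in along its axis, m: 0 out, 0.012 at its stop. Its spring needs about 8 N to start moving and 13 N at the stop, and pushes it out again when released. The coupler snaps over the balls at roughly 3 to 6 N, before the nipple sinks much.
- coupler: Loose grease coupler, 110 mm long, 0.2 kg, standing mouth down in its stand. Origin at the centre of the mouth's front edge (lower end), z along its axis to the rear. Steel nose 31 mm thick to z = 52 mm; black collar 44 mm thick at 52-60 mm; orange round grip 25 mm thick at 60-102 mm; end cap 30 mm thick at 102-110 mm. Grip the orange part with the fingertips just short of the collar, which takes the push.
- coupler_seat (a point): Centre of the floor inside the coupler's bore, on its axis 26.5 mm from the mouth's front edge; z along the coupler's axis to its rear. The mouth is a funnel 23 mm wide that narrows to a 14.5 mm lip 6.5 mm inside. When the coupler has snapped fully home, the nipple's tip touches this point.
- stand: Grey parking stand, fixed: a ring 72 mm wide, 56 mm high, with a 37 mm hole in which the coupler hangs upright by its collar. Origin at the centre of its underside.
- timer: Small white timer with a red knob, 68 x 68 x 44 mm, a bystander. Origin at the centre of its underside.
- cup_1: Cup with a blue lid, 60 mm wide, 56 mm high, a bystander. Origin at the centre of its underside.
- faceted_jar: Small glass jar, 56 mm wide, 52 mm high, a bystander. Origin at the centre of its underside.

How it is judged:
By the outcome, as a careful person would: the job done as asked, in the order asked, and still so for the second after the job is handed in, while the arm keeps its last pose, push and grip.
It also fails if it takes over 64 s, if anything falls off the work surface, if the arm or the gripper's body presses on something with over 40 N, if the wrist force passes 120 N, or if a joint passes its speed limit or range.

### The arm

A 6-joint arm with a two-finger parallel gripper is mounted at the origin on the work surface; the furniture and walls round the work are solid. World frame = base frame: x ahead of the robot, y to its left, z up, the work surface at z = 0. Lengths are in m, angles in degrees, forces in N, time in s.
With the tool pointing down it reaches from about 0.4 to 0.825 m from the base axis. Payload 7 kg.
Tool frame: the origin (TCP) lies midway between the tips of the shut fingers; the grasp point (between the pads) lies 19 mm behind it; z points along the fingers, y is the direction in which the jaws open and shut (so a half turn about z gives the same grasp; the last joint's range is limited). The gripper opens to 88 mm and grips with 3 to 60 N. Pads are 19 mm wide; open, the fingers measure 130 mm over their backs; the gripper's body (78 mm by 193 mm) begins 47 mm behind the grasp point.
Start: joints at [-49.326, 20.546, 0.682, 0, -70.136, -16.507], TCP at [0.276, -0.616, 0.227] pointing down, gripper open.
Joint ranges: [-176.03, 176.03], [-82.01, 121.73], [-58.28, 71.71], [-173.87, 95.51], [-174.79, -0.11], [-173.66, 173.66]. Speed limits (degrees/s): [136.94, 136.94, 172.46, 180, 180, 180].

### API

Orientations are given as a 3x3 rotation matrix whose columns are the frame's x, y, z axes.
In Python, from rig import robot gives the robot as it stands. Calls block until the motion is done:
- robot.goto(position, orientation): joint-space move of the TCP to a pose.
- robot.servo_line(position, ori=None, speed=0.15): straight line of the TCP; ori=None keeps the orientation; speed is the mean speed in m/s.
- robot.movej(angles): joint-space move.
- robot.move_gripper(opening): opening from 0.0 (shut) to 1.0 (fully open); the grip force is fixed at half the most; returns when the fingers have stopped.
- robot.dwell(seconds).
- robot.ik(position, orientation): joint angles nearest the present ones, or None.
- robot.grab_frame(name): name is "scene" or "top"; returns (picture, depth): 400x640x3 uint8, red, green, blue; 400x640 float32, m along the optical axis (not along the pixel's ray), 0 where there is no reading.
- robot.camera_info(name): a dict with "vfov" (degrees; the focal length in pixels is half the picture's height over the tangent of half this angle, whatever the lens; pixels are square), "cx", "cy" (the principal point, pixels), "view" (4x4, takes a point from world to camera coordinates). Camera axes: x right, y down, z forward; pixel columns grow to the right and rows downward; lengths in m; the calibration is good to about 2 mm. A picture is of the moment at which its call begins. camera_info takes no time and is no camera call.
A pose or a line that the arm cannot do raises robot.Unreachable and nothing moves.
- robot.job_done(): hands the job in, once; it reports no verdict.
Readings, each from a call of its own:
- robot.read_t(): time.
- robot.read_qpos(): joint angles.
- robot.read_qvel(): joint speeds.
- robot.read_effort(): joint torques, N m.
- robot.read_position(): TCP position.
- robot.read_tcp_rot(): TCP orientation.
- robot.read_force(): force on the tool from outside, world axes, zero at the start.
- robot.read_ft_torque(): the same for the moment, N m.
- robot.read_grip_width(): opening from 0.0 (shut) to 1.0 (fully open).
Only numpy, scipy, OpenCV 4.12 (cv2) and the standard library are available. Lean on these libraries where they do the work, as an engineer would, in place of code of your own. Each camera call takes 0.05 s, during which the arm holds its last target. There are 200 camera calls.

## Working session

There is one attempt and no reset: what is moved stays moved. The work goes in short steps, each a Python script; the robot and the scene stay as the last script left them, time stands still between calls to the robot, and variables do not carry over. Pictures are saved under pics/ and viewed, about 8 in all and at most 12, crops included, and the job is handed in when it is done.

```bash
mkdir -p pics; ls
python3 - <<'E'
from rig import robot
import cv2, numpy as np
for n in ("scene","top"):
    im,d=robot.grab_frame(n); cv2.imwrite(f"pics/{n}0.png",im[:,:,::-1]); np.savez(f"{n}0.npz",im=im,d=d)
    print(n,robot.camera_info(n), (d>0).mean())
print(robot.read_t(),robot.read_tcp_rot())
E
```

```text
pics
scene {'vfov': 48.6422612709621, 'cx': 317.7977248156043, 'cy': 201.74282755252926, 'view': array([[-0.62887778, -0.77731707, -0.01705647,  0.37670603],
       [-0.59592349,  0.49598209, -0.63156707,  0.32252837],
       [ 0.49938757, -0.38701415, -0.77513361,  0.89682711],
       [ 0.        ,  0.        ,  0.        ,  1.        ]])} 0.99610546875
top {'vfov': 43.31873477447649, 'cx': 322.17155735387814, 'cy': 200.816961570495, 'view': array([[ 0.03908679, -0.99922904,  0.00368175,  0.0328292 ],
       [-0.97757007, -0.03900215, -0.20696759,  0.53158836],
       [ 0.20695162,  0.00449053, -0.97834087,  1.20024074],
       [ 0.        ,  0.        ,  0.        ,  1.        ]])} 0.99591015625
0.1 [[-9.12410140e-01 -4.09276440e-01 -7.29254753e-04]
 [-4.09277070e-01  9.12409196e-01  1.31879552e-03]
 [ 1.25626809e-04  1.50174965e-03 -9.99998864e-01]]
```

View pics/scene0.png

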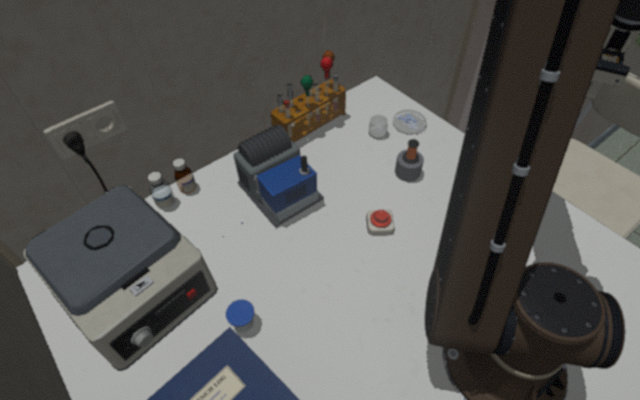

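View pics/top0.png

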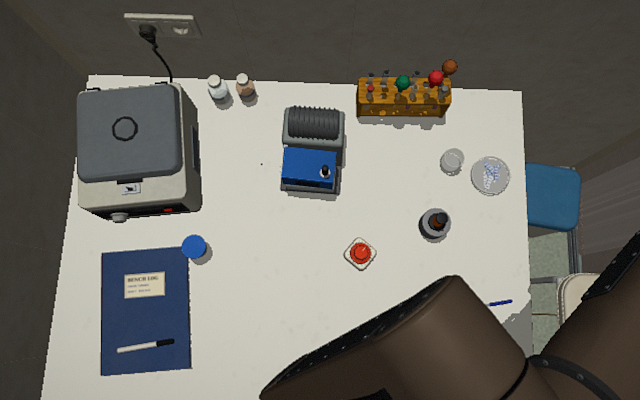

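The scene picture shows the blue door at (288,183) with its post at (304,163), the stand and coupler at (409,163) and the timer at (380,220). The top picture shows the door at (309,168), post at (325,172), stand at (435,223), timer at (360,254), jar at (452,161) and cup at (194,247). Next I turn these into positions using depth.

```bash
cat > h.py <<'E'
import numpy as np, cv2
from rig import robot
def cloud(n,im=None,d=None):
    if d is None: im,d=robot.grab_frame(n)
    c=robot.camera_info(n); f=200/np.tan(np.radians(c['vfov']/2))
    v,u=np.mgrid[0:400,0:640]
    p=np.stack([(u-c['cx'])/f*d,(v-c['cy'])/f*d,d],-1)
    V=c['view']; return im,(p-V[:3,3])@V[:3,:3]
def ray(n,u,v,z):
    c=robot.camera_info(n); f=200/np.tan(np.radians(c['vfov']/2)); V=c['view']
    o=-V[:3,:3].T@V[:3,3]; r=V[:3,:3].T@np.array([(u-c['cx'])/f,(v-c['cy'])/f,1])
    return o+r*(z-o[2])/r[2]
def box(P,m,roi):
    k=np.zeros(m.shape,bool); k[roi[1]:roi[3],roi[0]:roi[2]]=1; return P[m&k]
E
python3 - <<'E'
from h import *
np.set_printoptions(precision=4,suppress=True)
rois={'top':dict(pump=(270,95,355,205),stand=(412,200,460,245),timer=(340,235,380,272),jar=(438,145,465,178)),
      'scene':dict(pump=(225,115,330,225),stand=(390,135,430,185),timer=(360,200,400,240),jar=(365,112,390,140))}
for n in rois:
    z=np.load(n+'0.npz'); im,P=cloud(n,z['im'],z['d']); R=rois[n]
    hsv=cv2.cvtColor(im,cv2.COLOR_RGB2HSV); H,S,V=hsv[...,0],hsv[...,1],hsv[...,2]
    blue=(H>100)&(H<130)&(S>120); Z=P[...,2]
    print(n,'table z',np.median(Z[250:300,250:300]))
    q=box(P,blue&(abs(Z-.117)<.006),R['pump']); r=cv2.minAreaRect((q[:,:2]*1000).astype(np.float32)); print(' door top',len(q),np.median(q[:,2]),r,cv2.boxPoints(r).ravel())
    q=box(P,(Z>.128)&(Z<.175)&(V<60)&(S<400),R['pump']); 
    q=q[(np.hypot(*(q[:,:2]-np.median(q[:,:2],0)).T)<.05)]; print(' post?',len(q),np.median(q,0),q.max(0),q.min(0))
    q=box(P,(abs(Z-.045)<.006),R['pump']);
    if len(q): print(' deck z',len(q),q.min(0),q.max(0))
    q=box(P,(abs(Z-.056)<.005),R['stand']); print(' stand top',len(q),cv2.minEnclosingCircle((q[:,:2]*1000).astype(np.float32)))
    q=box(P,(H<12)&(S>130)&(Z>.05),R['stand']); print(' orange',len(q),np.median(q,0),q.max(0),q.min(0))
    q=box(P,(Z>.095),R['stand']); print(' cap',len(q),np.median(q,0),q.max(0),q.min(0))
    q=box(P,(Z>.02),R['timer']); print(' timer',np.median(q,0),q.max(0),q.min(0))
    q=box(P,(Z>.02),R['jar']); print(' jar',np.median(q,0),q.max(0),q.min(0))
a=[cv2.resize(cv2.imread(f'pics/{n}0.png')[r[1]:r[3],r[0]:r[2]],None,fx=5,fy=5,interpolation=2)[:540,:400] for n,r in (('top',(275,95,355,203)),('scene',(250,145,330,225)))]
h=min(x.shape[0] for x in a); cv2.imwrite('pics/c1.png',np.hstack([x[-h:] for x in a]))
E
```

```text
top table z 0.0002932285232345574
 door top 1506 0.11725092554966933 ((606.4426879882812, 89.30718994140625), (125.6321792602539, 80.2267074584961), 85.90536499023438) [561.9464  29.5157 641.9683  23.7872 650.939  149.0987 570.9171 154.8272]
 post? 463 [0.6778 0.0793 0.1496] [0.7276 0.1275 0.1696] [0.667  0.0292 0.1282]
 deck z 116 [0.5634 0.0103 0.039 ] [0.6623 0.1572 0.0507]
 stand top 372 ((488.56597900390625, -230.6694793701172), 36.179603576660156)
 orange 16 [ 0.4794 -0.2249  0.0723] [ 0.5006 -0.2174  0.0997] [ 0.4683 -0.2355  0.0607]
 cap 135 [ 0.4872 -0.2283  0.1139] [0.5025 0.0481 1.2841] [ 0.27   -0.2453  0.0965]
 timer [ 0.406  -0.0453  0.029 ] [0.4477 0.0481 1.2841] [ 0.27   -0.0839  0.0201]
 jar [ 0.6549 -0.2772  0.0396] [0.6859 0.0481 1.2841] [ 0.27   -0.3054  0.02  ]
scene table z -0.0007549798760135
 door top 1115 0.11628612344512927 ((606.4998779296875, 92.03955841064453), (123.69194793701172, 81.73754119873047), 86.62767791748047) [562.0638  32.7047 643.6598  27.8966 650.9359 151.3744 569.34   156.1825]
 post? 696 [0.6809 0.0885 0.1513] [0.7306 0.137  0.1685] [0.6667 0.038  0.1281]
 deck z 401 [ 0.5624 -0.164   0.039 ] [0.8781 0.1598 0.051 ]
 stand top 255 ((488.599609375, -229.30860900878906), 37.16078567504883)
 orange 57 [ 0.4807 -0.2215  0.0818] [ 0.4895 -0.2152  0.0986] [ 0.4761 -0.2319  0.0697]
 cap 117 [ 0.4851 -0.225   0.1119] [0.5028 0.4799 0.9053] [-0.0188 -0.2463  0.0951]
 timer [ 0.4012 -0.0372  0.0287] [0.4467 0.4799 0.9053] [-0.0188 -0.0808  0.02  ]
 jar [ 0.6578 -0.2755  0.0372] [0.6879 0.4799 0.9053] [-0.0188 -0.3063  0.02  ]
```

View pics/c1.png

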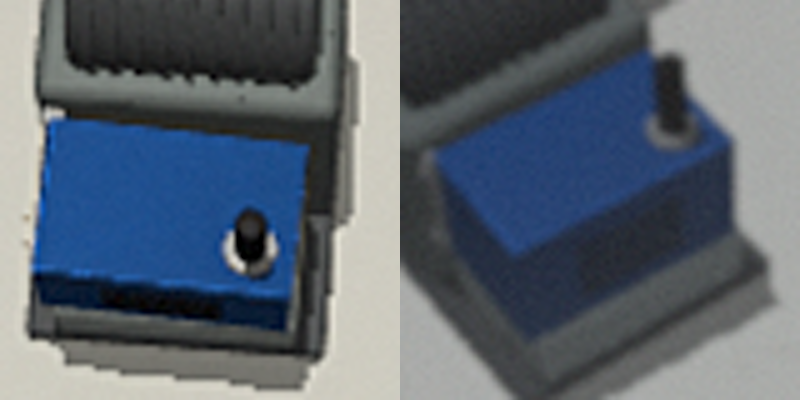

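Crop: door rotated slightly, post base ring at top-view (325,176), post top (325,168). Now I measure the post, pump yaw and hinge.

Run:
```python
from h import *
np.set_printoptions(precision=4,suppress=True)
rois={'top':(275,95,355,205),'scene':(225,115,330,225)}
A=[]
for n in rois:
    z=np.load(n+'0.npz'); im,P=cloud(n,z['im'],z['d'])
    hsv=cv2.cvtColor(im,cv2.COLOR_RGB2HSV); H,S,V=hsv[...,0],hsv[...,1],hsv[...,2]
    Z=P[...,2]; X=P[...,0];Y=P[...,1]
    inb=(X>.53)&(X<.66)&(Y>0)&(Y<.18)
    q=P[inb&(Z>.128)&(Z<.18)]; c=robot.camera_info(n); 
    print(n,'post',len(q),np.median(q,0),q.min(0),q.max(0))
    blue=(H>100)&(H<130)&(S>120)
    q=box(P,(Z>.012)&(Z<.3)&~blue,rois[n]); q=q[(q[:,0]>.5)&(q[:,0]<.8)&(q[:,1]>-.02)&(q[:,1]<.2)]
    A.append(q)
    for lo,hi in ((.012,.05),(.05,.12),(.12,.135),(.135,.18)):
        s=q[(q[:,2]>lo)&(q[:,2]<hi)]; print(lo,len(s),s.min(0),s.max(0))
        if len(s)>20:
            r=cv2.minAreaRect((s[:,:2]*1000).astype(np.float32)); print('   ',r)
q=np.vstack(A); r=cv2.minAreaRect((q[:,:2]*1000).astype(np.float32)); print('all',r, cv2.boxPoints(r))
```

```text
top post 65 [0.583  0.0497 0.162 ] [0.5782 0.0424 0.1293] [0.6565 0.0569 0.1692]
0.012 498 [0.5602 0.0049 0.012 ] [0.6942 0.1631 0.0499]
    ((628.6593627929688, 84.28434753417969), (155.88528442382812, 134.65391540527344), 88.68595123291016)
0.05 608 [0.5633 0.0063 0.0519] [0.7463 0.1585 0.12  ]
    ((655.3041381835938, 84.05058288574219), (150.90780639648438, 179.28225708007812), 87.57986450195312)
0.12 614 [0.5742 0.0077 0.12  ] [0.7483 0.1568 0.135 ]
    ((660.6007690429688, 83.69647216796875), (148.2704620361328, 170.0960235595703), 87.73092651367188)
0.135 1489 [0.5784 0.0215 0.1353] [0.7461 0.1421 0.1736]
    ((662.2371215820312, 85.02885437011719), (120.75283813476562, 163.33346557617188), 86.4483642578125)
scene post 91 [0.5828 0.0542 0.1526] [0.5771 0.0444 0.1282] [0.5931 0.06   0.1665]
0.012 872 [0.5589 0.0104 0.012 ] [0.7528 0.1666 0.05  ]
    ((654.5341186523438, 85.34790802001953), (156.1412811279297, 189.91835021972656), 87.47126007080078)
0.05 1666 [0.5616 0.0105 0.0501] [0.7464 0.1606 0.12  ]
    ((652.605224609375, 89.54087829589844), (150.95936584472656, 176.36097717285156), 85.33367919921875)
0.12 548 [0.5739 0.0119 0.12  ] [0.7468 0.1581 0.1349]
    ((659.5651245117188, 97.43645477294922), (162.0059356689453, 128.5176239013672), 68.82329559326172)
0.135 1217 [0.5771 0.0243 0.1351] [0.7416 0.1449 0.1692]
    ((659.8946533203125, 86.00244140625), (121.38552856445312, 162.16458129882812), 87.38726043701172)
all ((654.4942626953125, 84.44573974609375), (157.94737243652344, 189.91835021972656), 87.47126007080078) [[556.1432   9.7386]
 [745.8766   1.3593]
 [752.8453 159.1529]
 [563.1119 167.5322]]
```

```bash
cat >> h.py <<'E'
np.set_printoptions(precision=4,suppress=True)
def down(a):  # tool down, jaw axis at angle a (deg)
    a=np.radians(a); y=np.array([np.cos(a),np.sin(a),0]); z=np.array([0,0,-1.]); return np.c_[np.cross(y,z),y,z]
HD=np.array([.5855,.051]); u=np.array([.6505,.150])-HD; HG=HD+.118*u/np.linalg.norm(u)
A0=np.degrees(np.arctan2(*(HD-HG)[::-1]))
def hand(t,z=.124): # door turned by t deg from start
    a=np.radians(A0-t); return np.r_[HG+.118*np.array([np.cos(a),np.sin(a)]),z], down(A0-t-90+360)
E
python3 - <<'E'
from h import *
print(HG,A0)
for t in (0,45,89):
    p,R=hand(t); print(t,p,robot.ik(p,R))
p,R=hand(0)
robot.move_gripper(.5)
robot.goto(p+[0,0,.11],R); print(robot.read_t(),robot.read_qpos(),robot.read_force())
im,d=robot.grab_frame('scene'); cv2.imwrite('pics/s1.png',cv2.resize(im[100:250,200:440,::-1],None,fx=3,fy=3))
im,d=robot.grab_frame('top'); cv2.imwrite('pics/t1.png',cv2.resize(im[100:250,200:440,::-1],None,fx=3,fy=3))
E
```

```text
[0.6503 0.1496] -123.2875276889125
0 [0.5855 0.051  0.124 ] [ 24.0254  17.3487 -18.4215   0.     -54.2298 -57.313 ]
45 [0.5347 0.1257 0.124 ] [  33.6641   14.0047  -23.224     0.      -52.7713 -111.9517]
89 [0.5505 0.2127 0.124 ] [  40.0878   17.5591  -18.1102    0.      -54.3307 -162.3753]
3.6 [ 23.9567  12.1158 -10.0604   0.0037 -67.8285 -57.3059] [-0.6886  0.6796  0.6538]
```

View pics/s1.png

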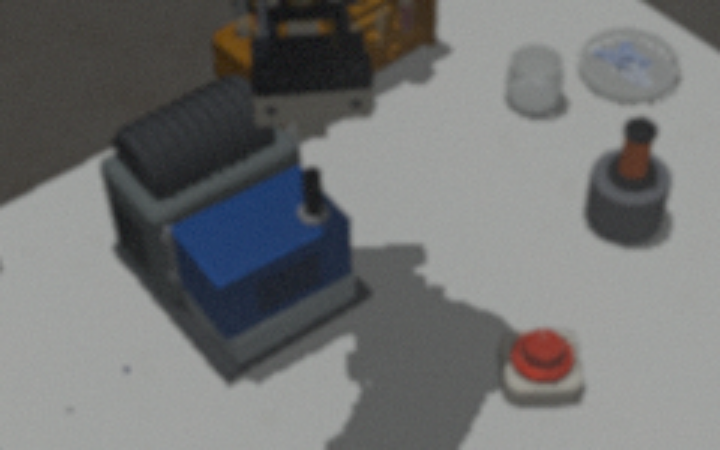

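The scene crop shows the gripper above the handle post (crop 313,190), with nothing touched. Next I grip the post and swing the door.

Run:
```python
from h import *
p,R=hand(0); print(robot.read_position()-p)
robot.servo_line(p,R,speed=.12)
print(robot.read_force()); robot.move_gripper(0.0); print(robot.read_grip_width()*88,robot.read_force(),robot.read_t())
for t in np.arange(8,89,10).tolist()+[88]:
    q,Rt=hand(t); robot.servo_line(q,Rt,speed=.08); f=robot.read_force(); print(t,f,robot.read_position()-q,robot.read_grip_width()*88)
    if np.linalg.norm(f)>30: break
print(robot.read_t())
```

```text
[ 0.0001 -0.0007  0.11  ]
[0.2653 1.1948 0.7163]
15.348118589460904 [0.0487 0.1133 2.8574] 5.35
8 [-2.0152 -0.8842  2.4976] [-0.0001  0.      0.0002] 15.633636920040816
18 [-3.0475 -0.9195  6.3487] [ 0.0001 -0.0002  0.0002] 15.166407206538464
28 [-3.15   -0.8227  6.1942] [-0.     -0.0003  0.0002] 15.653051138086886
38 [-4.8983 -0.399   7.6798] [-0.0002 -0.0003  0.0002] 15.34881094807772
48 [-6.4209  0.1133  8.5575] [-0.0004 -0.0002  0.0002] 15.66023269073034
58 [-7.9093  0.1938  8.8875] [-0.0005  0.      0.0002] 15.454366570032924
68 [-8.6401  2.6753  9.5872] [-0.0005  0.0003  0.0002] 15.439780675380218
78 [-8.7134  3.7523  8.6931] [-0.0004  0.0008  0.0002] 15.593081523771518
88 [-8.6319  5.1728  9.6882] [-0.0002  0.0012  0.0002] 15.260850620846066
88 [-8.1415  6.2296  8.3717] [-0.0003  0.001   0.0002] 15.428875888487413
9.225
```

```bash
cat >> h.py <<'E'
def press(yaw,s=1,tilt=33):  # tool z along -nipple axis, jaw along pump y
    a=np.radians(yaw); t=np.radians(tilt); xp=np.array([np.cos(a),np.sin(a),0]); yp=s*np.array([-np.sin(a),np.cos(a),0])
    n=-np.sin(t)*xp+np.r_[0,0,np.cos(t)]; return n,np.c_[np.cross(yp,-n),yp,-n]
CP=np.array([.488,-.2295,.066])
E
python3 - <<'E'
from h import *
robot.move_gripper(.45)
p=robot.read_position(); robot.servo_line(p+[0,0,.1],speed=.15)
for a in (0,45,90,135): print(a,robot.ik(CP,down(a)))
for s in (1,-1):
    n,R=press(-2.5,s); tip=np.array([.5815,.087,.095]); print(s,[robot.ik(tip+n*k,R) for k in (.0275,.036,.09)])
robot.goto(CP+[0,0,.10],down(90)); print(robot.read_t(),robot.read_qpos(),robot.read_position())
im,d=robot.grab_frame('scene'); np.savez('scene2.npz',im=im,d=d); a=cv2.resize(im[120:240,220:340,::-1],None,fx=3.3,fy=3.3,interpolation=2)
im,d=robot.grab_frame('top'); np.savez('top2.npz',im=im,d=d); b=cv2.resize(im[90:210,255:375,::-1],None,fx=3.3,fy=3.3,interpolation=2)
cv2.imwrite('pics/c2.png',np.hstack([a,b]))
E
```

```text
0 None
45 [  -4.3528   17.1959  -28.0936   -0.      -44.7105 -130.6472]
90 [ -4.3528  17.1959 -28.0936   0.     -44.7105 -85.6472]
135 [ -4.3528  17.1959 -28.0936   0.     -44.7105 -40.6472]
1 [None, None, None]
-1 [None, None, None]
12.3333 [ -4.2972  10.6573 -21.3953   0.0015 -57.943  -85.6868] [ 0.4884 -0.2291  0.166 ]
```

View pics/c2.png

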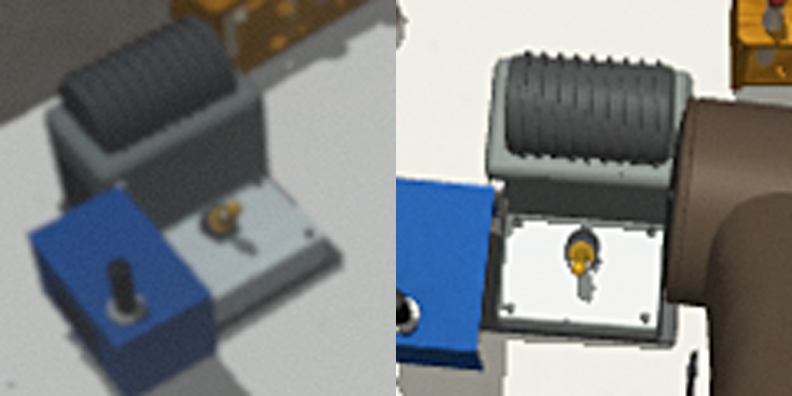

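The guard is open and the nipple visible: tip in the scene at about (292,183), in the top view at about (310,170). The coaxial press pose has no IK, so I check which tool tilts are reachable while measuring the tip.

Run:
```python
from h import *
rays={}
for n,roi in (('top',(295,150,330,185)),('scene',(275,170,305,200))):
    z=np.load(n+'2.npz'); im,P=cloud(n,z['im'],z['d']); hsv=cv2.cvtColor(im,cv2.COLOR_RGB2HSV); H,S,V=[hsv[...,i] for i in range(3)]
    br=(H>12)&(H<32)&(S>120)&(V>60); k=np.zeros_like(br); k[roi[1]:roi[3],roi[0]:roi[2]]=1; br&=k
    v,u=np.nonzero(br); q=P[br]; o=q[:,2]>.075
    print(n,br.sum(),'px',u.min(),u.max(),v.min(),v.max()); hi=q[q[:,2]>np.percentile(q[:,2],80)]
    print(' top pts',np.median(hi,0),q.max(0)); 
    m,_,_,_=None,0,0,0
    print(' PCA',np.mean(q,0))
    for a,b in ((.055,.065),(.065,.075),(.075,.085),(.085,.1)):
        s=q[(q[:,2]>a)&(q[:,2]<b)]; print('  ',a,len(s),s.mean(0) if len(s) else '')
    for vv in range(v.min(),v.max()+1): print('  row',vv,u[v==vv].min(),u[v==vv].max(), end=';')
    print()
    blue=(H>100)&(H<130)&(S>120)&(abs(P[...,2]-.117)<.006)&(P[...,0]>.45)&(P[...,0]<.7)&(P[...,1]>.1)&(P[...,1]<.3)
    r=cv2.minAreaRect((P[blue][:,:2]*1000).astype(np.float32)); print(' door',r,cv2.boxPoints(r).ravel())
    # deck
    dk=(abs(P[...,2]-.045)<.004)&(S<60)&(V>120)&(P[...,0]>.53)&(P[...,0]<.66)&(P[...,1]>0)&(P[...,1]<.17)
    r=cv2.minAreaRect((P[dk][:,:2]*1000).astype(np.float32)); print(' deck',dk.sum(),np.median(P[dk][:,2]),r,P[dk].min(0),P[dk].max(0))
tip=np.array([.5815,.087,.095])
from itertools import product
from scipy.spatial.transform import Rotation as Ro
print('IK: tilt of tool in pump xz plane, jaw s')
n=press(-2.5)[0]
for s,t in product((1,-1),(0,8,16,20,24,28,33)):
    R=press(-2.5,s,t)[1]; q=robot.ik(tip+n*.036+0*n,R); print(s,t,q)
```

```text
top 54 px 307 314 163 173
 top pts [0.5949 0.0862 0.0967] [0.6232 0.0955 1.2841]
 PCA [0.603  0.0852 0.0994]
   0.055 14 [0.6173 0.0864 0.0625]
   0.065 12 [0.6183 0.0863 0.0684]
   0.075 7 [0.6099 0.0847 0.0789]
   0.085 19 [0.5973 0.0861 0.0938]
  row 163 310 311;  row 164 308 313;  row 165 308 314;  row 166 307 314;  row 167 307 314;  row 168 308 314;  row 169 309 314;  row 170 309 311;  row 171 308 312;  row 172 309 311;  row 173 310 310;
 door ((588.3662719726562, 191.7338409423828), (78.49418640136719, 125.1441650390625), 86.83318328857422) [523.7216 156.0034 648.6746 149.09   653.0109 227.4643 528.0579 234.3777]
 deck 1172 0.04533361836999826 ((607.234130859375, 85.52183532714844), (121.95369720458984, 84.44135284423828), 87.9267349243164) [0.5634 0.0242 0.041 ] [0.6499 0.1475 0.049 ]
scene 19 px 284 291 182 189
 top pts [0.594  0.0896 0.0953] [0.6211 0.0946 0.0966]
 PCA [0.6083 0.0909 0.0722]
   0.055 9 [0.6144 0.0917 0.0603]
   0.065 4 [0.6156 0.0916 0.0667]
   0.075 0 
   0.085 6 [0.5941 0.0892 0.0936]
  row 182 290 291;  row 183 289 291;  row 184 285 290;  row 185 284 285;
[... 396 characters left out ...]
39 0.0411] [0.6458 0.1281 0.0489]
IK: tilt of tool in pump xz plane, jaw s
1 0 [  28.595    15.634   -20.7354    0.      -53.6306 -121.095 ]
1 8 [  31.6469   11.2993  -29.9919    6.6698  -42.268  -128.8328]
1 16 [  34.1953    7.3776  -41.431    19.4373  -29.667  -142.6641]
1 20 [  33.7706    5.5935  -48.6691   31.904   -22.5108 -154.4911]
1 24 None
1 28 None
1 33 None
-1 0 [ 28.595   15.634  -20.7354   0.     -53.6306  58.905 ]
-1 8 [ 31.6469  11.2993 -29.9919   6.6698 -42.268   51.1672]
-1 16 [ 34.1953   7.3776 -41.431   19.4373 -29.667   37.3359]
-1 20 [ 33.7706   5.5935 -48.6691  31.904  -22.5108  25.5089]
-1 24 [ 27.5073   3.9349 -57.2013  56.9137 -14.0507   6.0713]
-1 28 None
-1 33 None
```

```bash
cat >> h.py <<'E'
TIP=np.array([.5945,.0873,.095]); YAW=-2.4; TT=21.
NAX=press(YAW)[0]
def pose_press(k,s=-1): # k: distance of seat above free tip along axis
    R=press(YAW,s,TT)[1]; return TIP+NAX*(k+.0545)+.019*R[:,2],R
def pose_grasp(az,dz=0,s=-1):
    R=press(az,s,TT-33)[1]; return np.array([.488,-.230,.085+dz])+.019*R[:,2],R
E
python3 - <<'E'
from h import *
for row in (172.5,173.5): print(ray('top',310.5,row,.094))
print(ray('scene',291.5,182.5,.095))
for s in (1,-1):
    for k in (-.01,0,.06): print(s,k,robot.ik(*pose_press(k,s)))
    for az in range(-180,180,30):
        q=robot.ik(*pose_grasp(az,0,s)); print(s,az,q)
E
```

```text
[0.5913 0.0849 0.094 ]
[0.5888 0.0848 0.094 ]
[0.5919 0.0867 0.095 ]
1 -0.01 [  31.2477    7.3562  -50.4397   39.0114  -18.3878 -159.4078]
1 0 [  32.3911    6.2365  -49.8002   36.389   -20.1615 -157.6449]
1 0.06 [  37.5649   -0.5685  -46.8115   27.232   -30.2011 -152.018 ]
1 -180 [ -5.1903  12.3513 -35.821   -2.1628 -29.8931  96.9528]
1 -150 [-10.3002  14.6024 -28.1131 -12.4102 -38.7359 139.4168]
1 -120 [-13.109   17.6265 -22.1084 -15.578  -47.7998 173.3607]
1 -90 [ -13.1268   20.5634  -17.9725  -14.2968  -55.0784 -158.2905]
1 -60 [ -11.0395   22.726   -16.0447  -10.476   -59.5963 -132.9865]
1 -30 [  -7.6855   23.672   -16.7134   -5.1866  -60.8393 -109.3408]
1 0 [ -3.8428  23.2117 -20.0612   0.9344 -58.7043 -86.7263]
1 30 [ -0.2601  21.4183 -25.6924   7.4864 -53.5274 -64.7545]
1 60 [  2.2654  18.6253 -32.7078  14.141  -46.022  -42.7627]
1 90 [  2.9383  15.4348 -39.6526  20.0622 -37.2496 -19.213 ]
1 120 [  1.5774  12.7508 -44.2272  22.1101 -29.0652   9.4057]
1 150 [ -0.8455  11.6022 -43.0316  13.6184 -25.4791  49.0444]
-1 -0.01 [ 31.2477   7.3562 -50.4397  39.0114 -18.3878  20.5922]
-
[... 189 characters left out ...]
1 -150 [-10.3002  14.6024 -28.1131 -12.4102 -38.7359 -40.5832]
-1 -120 [-13.109   17.6265 -22.1084 -15.578  -47.7998  -6.6393]
-1 -90 [-13.1268  20.5634 -17.9725 -14.2968 -55.0784  21.7095]
-1 -60 [-11.0395  22.726  -16.0447 -10.476  -59.5963  47.0135]
-1 -30 [ -7.6855  23.672  -16.7134  -5.1866 -60.8393  70.6592]
-1 0 [ -3.8428  23.2117 -20.0612   0.9344 -58.7043  93.2737]
-1 30 [ -0.2601  21.4183 -25.6924   7.4864 -53.5274 115.2455]
-1 60 [  2.2654  18.6253 -32.7078  14.141  -46.022  137.2373]
-1 90 [  2.9383  15.4348 -39.6526  20.0622 -37.2496 160.787 ]
-1 120 [   1.5774   12.7508  -44.2272   22.1101  -29.0652 -170.5943]
-1 150 [  -0.8455   11.6022  -43.0316   13.6184  -25.4791 -130.9556]
```

```bash
sed -i 's/^TIP=.*/TIP=np.array([.593,.087,.095]); YAW=-2.4; TT=21./;' h.py; sed -i 's/^TIP=\(.*\)$/TIP=\1/' h.py
python3 - <<'E'
from h import *
robot.goto(*pose_grasp(-90,.1)); robot.move_gripper(.6)
p,R=pose_grasp(-90,.02); robot.servo_line(p,R,speed=.12)
f0=robot.read_force()
p,R=pose_grasp(-90,0); robot.servo_line(p,R,speed=.04)
print(robot.read_position()-p,robot.read_force()-f0,robot.read_t())
if np.linalg.norm(robot.read_force()-f0)<8:
    robot.move_gripper(0); print('width',robot.read_grip_width()*88,robot.read_force()-f0)
    p,R=pose_grasp(-90,.095); robot.servo_line(p,R,speed=.12); print(robot.read_force()-f0,robot.read_grip_width()*88)
print(robot.read_t())
im,d=robot.grab_frame('scene'); np.savez('scene3.npz',im=im,d=d); a=cv2.resize(im[60:220,330:490,::-1],None,fx=2.5,fy=2.5,interpolation=2)
im,d=robot.grab_frame('top'); np.savez('top3.npz',im=im,d=d); b=cv2.resize(im[130:290,355:515,::-1],None,fx=2.5,fy=2.5,interpolation=2)
cv2.imwrite('pics/c3.png',np.hstack([a,b]))
E
```

```text
[-0.     -0.     -0.0001] [-1.721   0.2965 -0.5692] 16.0
width 28.913322081403518 [-0.9019  0.6318  0.1231]
[-1.2719 -1.2622 -3.898 ] 28.444037796729297
17.475
```

View pics/c3.png

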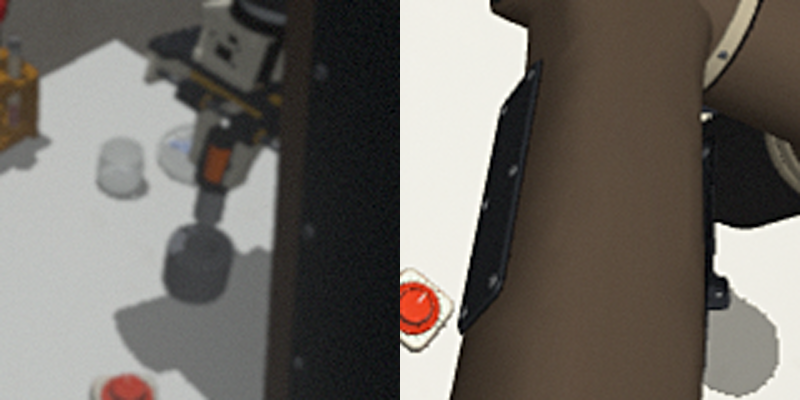

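The scene crop shows the coupler hanging upright in the jaws, but the 28.4 mm width suggests the pads are catching the 30 mm cap. I'll look for a smaller tool tilt and regrip lower in the stand.

```bash
cat >> h.py <<'E'
from scipy.spatial.transform import Rotation as Ro
def lean(n,x,phi,s): # tool -z = n leaned by phi toward direction x (made perp. to n); jaw perpendicular
    x=x-n*(x@n); x/=np.linalg.norm(x); c,q=np.cos(np.radians(phi)),np.sin(np.radians(phi))
    z=-(c*n+q*x); y=s*np.cross(n,x); return np.c_[np.cross(y,z),y,z]
def P2(k,phi,beta,s,g=.080):
    a=np.radians(YAW+beta); R=lean(NAX,np.array([np.cos(a),np.sin(a),0]),phi,s); return TIP+NAX*(k+g-.0265)+.019*R[:,2],R
def G2(az,dz,phi,s,g=.080,c=np.array([.488,-.230])):
    a=np.radians(az); R=lean(np.r_[0,0,1.],np.array([np.cos(a),np.sin(a),0]),phi,s); return np.r_[c,.004+g+dz]+.019*R[:,2],R
E
python3 - <<'E'
from h import *
for phi in (0,3,5,7,9,11):
  for beta in (-60,-40,-20,0,20,40,60,80,100):
    for s in (-1,):
      q=[robot.ik(*P2(k,phi,beta,s)) for k in (-.012,0,.04)]
      if all(x is not None for x in q): print(phi,beta,s,q[0],q[2])
E
```

```text
9 0 -1 [ 21.7856   6.2931 -57.791   68.5284 -10.3153  -0.5162] [ 34.2653   0.4685 -53.2461  41.1779 -21.6473  16.6682]
9 20 -1 [ 22.4023   6.6828 -58.126   73.993  -13.9485  16.6111] [ 34.7816   0.9479 -54.6218  48.2878 -23.8617  32.3121]
11 -20 -1 [ 27.0855   6.4503 -54.0107  44.5758 -10.2399  -4.3852] [ 34.0758   0.3436 -49.6942  28.1793 -21.032    6.5989]
11 0 -1 [ 29.142    7.1283 -53.1624  47.0821 -15.521   14.3357] [ 35.6825   1.2439 -49.6639  32.9994 -25.1028  23.5419]
11 20 -1 [ 28.7054   7.5066 -54.9201  58.0322 -18.2309  26.8024] [ 36.7284   1.8047 -51.6569  41.4633 -27.2985  37.3336]
11 40 -1 [ 26.1424   7.6157 -57.4623  72.5545 -19.5957  35.7749] [ 36.4882   1.9748 -54.7561  52.036  -27.9621  48.2443]
```

Run:
```python
from h import *
p,R=pose_grasp(-90,.001); robot.servo_line(p,R,speed=.12); robot.move_gripper(.45)
p,R=G2(-90,.004,10,-1); robot.servo_line(p,R,speed=.04); robot.dwell(.1); f0=robot.read_force()
dz=.004
while dz>-.004:
    dz-=.0005; p,R=G2(-90,dz,10,-1); robot.servo_line(p,R,speed=.02); f=robot.read_force()-f0
    if f[2]>3: break
print('contact dz',dz,f,robot.read_position()-p)
p,R=G2(-90,dz+.0004,10,-1); robot.servo_line(p,R,speed=.02)
robot.move_gripper(0); print('width',robot.read_grip_width()*88,robot.read_force()-f0,robot.read_t())
open('dz','w').write(str(dz+.0004))
```

```text
contact dz 0.0 [-0.7018  0.2132  4.5882] [ 0.0001 -0.      0.0002]
width 28.325860475906847 [0.7637 0.4789 1.9036] 21.95
```

Run:
```python
from h import *
robot.move_gripper(.4)
def lat(phi,e): # shift tool e along lean direction's high corner
    p,R=G2(-90,0,phi,-1,g=.0603+.0095*np.sin(np.radians(phi))+.019*np.cos(np.radians(phi))); return p+e*R[:,0],R
print(lat(10,0)[1])
for phi,e in ((0,0),(5,0),(10,.005),(10,-.005)):
    p,R=lat(phi,e); robot.servo_line(p,R,speed=.03); f=robot.read_force(); robot.move_gripper(0); print(phi,e,p,f,'w',robot.read_grip_width()*88,robot.read_t()); robot.move_gripper(.4)
```

```text
[[ 0.     -1.     -0.    ]
 [-0.9848 -0.      0.1736]
 [-0.1736  0.     -0.9848]]
0 0 [ 0.488  -0.23    0.0643] [-0.4374  1.9268  3.3446] w 28.346266429068766 23.05
5 0 [ 0.488  -0.2283  0.0651] [1.3206 0.674  1.703 ] w 28.677500208127423 24.0417
10 0.005 [ 0.488  -0.2316  0.0651] [-0.0478  4.8063  6.4314] w 28.74236103022232 25.0167
10 -0.005 [ 0.488  -0.2218  0.0668] [ 0.2067 -0.3431 -0.342 ] w 28.08525542493595 26.2167
```

Even a coaxial grip reads about 28.3 mm, so the tilt is not the cause. I take it with a 10° lean and the tips on the collar, carry it to the approach and check its attitude there.

Run:
```python
from h import *
p,R=G2(-90,.0003,10,-1); robot.servo_line(p,R,speed=.03); robot.move_gripper(0); print('w',robot.read_grip_width()*88)
p,R=G2(-90,.1,10,-1); robot.servo_line(p,R,speed=.15)
p,R=P2(.05,10,0,-1); print(robot.ik(p,R)); robot.goto(p,R)
print(robot.read_position()-p,robot.read_force(),robot.read_grip_width()*88,robot.read_t(),robot.read_qpos())
im,d=robot.grab_frame('scene'); np.savez('scene4.npz',im=im,d=d); a=cv2.resize(im[110:230,230:350,::-1],None,fx=3.3,fy=3.3,interpolation=2)
im,d=robot.grab_frame('top'); np.savez('top4.npz',im=im,d=d); b=cv2.resize(im[90:210,255:375,::-1],None,fx=3.3,fy=3.3,interpolation=2)
cv2.imwrite('pics/c4.png',np.hstack([a,b]))
```

```text
w 28.647483637420283
[ 36.198   -0.3054 -50.8287  34.8928 -25.2215  21.4431]
[ 0.     -0.0005 -0.0003] [ 0.624   0.1118 -1.659 ] 28.43839114108364 29.2917 [ 36.1617  -0.2641 -50.7952  34.8338 -25.2684  21.4383]
```

View pics/c4.png

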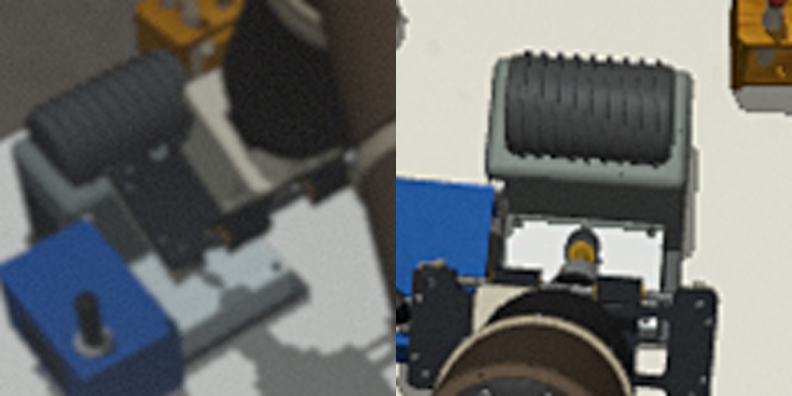

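The top view shows the nose just in front of the nipple, aligned sideways (nose at crop ~578, nipple ~582). In the scene view the gripper hides it. I check the nose surface against the intended axis: its points should lie 15.5 mm from it.

Run:
```python
from h import *
from scipy.optimize import least_squares
z=np.load('top4.npz'); im,P=cloud('top',z['im'],z['d']); hsv=cv2.cvtColor(im,cv2.COLOR_RGB2HSV)
M=TIP+NAX*.0235; rel=P-M; ax=rel@NAX; rad=np.linalg.norm(rel-ax[...,None]*NAX,axis=-1)
m=(ax>0.001)&(ax<.05)&(rad<.022)&(rad>.008)
v,u=np.nonzero(m); q=P[m]; print(m.sum(),u.min(),u.max(),v.min(),v.max(),'ax',ax[m].min(),ax[m].max(),'rad med',np.median(rad[m]),np.std(rad[m]))
yp=np.array([-np.sin(np.radians(YAW)),np.cos(np.radians(YAW)),0]); f=np.cross(yp,NAX) # f: perp in tilt plane
a,b,c=ax[m],(rel@yp)[m],(rel@f)[m]; print('lateral y min/max',b.min(),b.max(),'f',c.min(),c.max(),f)
r=least_squares(lambda t:np.hypot(b-t[0]-t[1]*(a-.02),c-t[2])-.0155,[0,0,0],loss='soft_l1',f_scale=.001)
print('offset y, slope, offset f',r.x,'rms',np.sqrt(np.mean(r.fun**2)))
# brass re-measure from this view
H,S,V=[hsv[...,i] for i in range(3)]; br=(H>12)&(H<32)&(S>120)&(V>60)&(P[...,2]>.05)&(P[...,2]<.11)&(np.abs(P[...,0]-.6)<.03)&(np.abs(P[...,1]-.087)<.02)
print('brass y',P[br].mean(0),br.sum())
```

```text
43 304 315 168 174 ax 0.0020649746684263397 0.03082920561383122 rad med 0.017903029091099965 0.0010084703670926287
lateral y min/max -0.014952414025358976 0.011650145733126224 f 0.010199495456255453 0.01969804447336244 [ 0.8379 -0.0351  0.5446]
offset y, slope, offset f [-0.0016  0.0281  0.0023] rms 0.0006054650310861378
brass y [0.6156 0.0854 0.0686] 35
```

```bash
cat > pr.py <<'E'
from h import *
import sys,json
yp=np.array([-np.sin(np.radians(YAW)),np.cos(np.radians(YAW)),0]); fx=np.cross(yp,NAX)
def step(k,off,f0,sp=.02):
    p,R=P2(k,10,0,-1); t=p+off[0]*yp+off[1]*fx; robot.servo_line(t,R,speed=sp)
    F=robot.read_force()-f0; return np.array([F@NAX,F@yp,F@fx]),robot.read_position()-t
E
python3 - <<'E'
from pr import *
off=np.array([0,-.0013]); 
step(.024,off,np.zeros(3),.08); robot.dwell(.2); f0=np.mean([robot.read_force() for _ in range(5)],0); print('tare',f0)
k=.024
while k>-.004:
    k-=.001; F,e=step(k,off,f0); print(round(k,4),F,np.round(off*1e3,2),'e',e*1e3)
    if F[0]>10 or np.hypot(F[1],F[2])>8: break
    off=off+np.clip(F[1:]*.0001,-.0004,.0004)*(np.abs(F[1:])>1)
json.dump([k,off.tolist(),f0.tolist()],open('st','w')); print(robot.read_t(),robot.read_grip_width()*88)
E
```

```text
tare [ 0.2228  0.4833 -1.8467]
0.023 [0.2378 0.121  0.1116] [ 0.  -1.3] e [0.0143 0.138  0.1964]
0.022 [ 0.284  -0.589   0.4126] [ 0.  -1.3] e [-0.0223 -0.0138 -0.0679]
0.021 [-0.0164 -0.7911 -0.3578] [ 0.  -1.3] e [-0.0144 -0.0651 -0.1075]
0.02 [ 0.7803 -0.4386 -1.302 ] [ 0.  -1.3] e [-0.0038 -0.0695 -0.0804]
0.019 [0.3223 0.2029 0.6278] [ 0.   -1.43] e [-0.0324 -0.0634 -0.0895]
0.018 [ 1.0193 -0.0935 -0.0459] [ 0.   -1.43] e [-0.0088 -0.0586 -0.0884]
0.017 [ 0.0812 -0.774   0.5109] [ 0.   -1.43] e [ 0.0012 -0.0302 -0.0594]
0.016 [-0.0807 -0.2299 -0.6477] [ 0.   -1.43] e [-0.0164 -0.0632 -0.0868]
0.015 [ 0.7598  0.2902 -0.3171] [ 0.   -1.43] e [-0.0189 -0.0244 -0.0834]
0.014 [-0.2216 -0.5927  0.0627] [ 0.   -1.43] e [-0.0067 -0.0543 -0.0728]
0.013 [ 0.5455 -0.6934  0.1869] [ 0.   -1.43] e [-0.0289 -0.0376 -0.0741]
0.012 [ 0.2383 -1.3183 -1.2806] [ 0.   -1.43] e [-0.0142 -0.0502 -0.069 ]
0.011 [-0.0982  0.4217  0.0962] [-0.13 -1.56] e [-0.0298 -0.0861 -0.1006]
0.01 [-0.1803 -0.5288  0.5211] [-0.13 -1.56] e [-0.0046 -0.079  -0.0714]
0.009 [1.1808 0.5259 0.1906] [-0.13 -1.56] e [0.0858
[... 285 characters left out ...]
0.0539 -0.0615 -0.298 ]
0.004 [-4.6659  0.6908 -0.2449] [-0.13 -1.56] e [-0.0745 -0.0725 -0.3044]
0.003 [-5.0293  1.0127 -0.4281] [-0.13 -1.56] e [ 0.0062  0.0311 -0.1046]
0.002 [-0.357   0.0438  0.0791] [-0.03 -1.56] e [-0.0386 -0.1868  0.0416]
0.001 [1.0345 0.0383 0.4348] [-0.03 -1.56] e [-0.0313 -0.1856 -0.0052]
-0.0 [ 4.1357 -1.5441 -0.0131] [-0.03 -1.56] e [ 0.0803 -0.0665  0.2186]
-0.001 [8.1331 0.9451 0.4506] [-0.18 -1.56] e [0.1519 0.0693 0.2735]
-0.002 [ 7.6978 -1.3953 -0.8511] [-0.18 -1.56] e [0.1489 0.0619 0.2222]
-0.003 [ 8.8927 -0.3719 -0.8607] [-0.32 -1.56] e [0.1619 0.1872 0.2409]
-0.004 [ 9.2621 -0.5961 -0.8867] [-0.32 -1.56] e [0.1565 0.1678 0.2562]
37.0667 28.71504212427421
```

The force trace is clean: a 3 N snap, then a pull-in, seat contact at k≈0, and spring yield at about 8 N at k≈-1 mm. Next I sink it to about 8 mm (≈11.3 N).

Run:
```python
from pr import *
k,off,f0=json.load(open('st')); off=np.array(off); f0=np.array(f0)
while k>-.0088:
    k-=.001; F,e=step(k,off,f0); print(round(k,4),F,'e',e*1e3)
    if F[0]>13: break
robot.dwell(.5)
Fs=np.array([robot.read_force()-f0 for _ in range(1)]); L=[]
for _ in range(10): robot.dwell(.03); L.append(robot.read_force()-f0)
m=np.mean(L,0); print('mean',m@NAX,m@yp,m@fx,robot.read_t(),robot.read_grip_width()*88)
json.dump([k,off.tolist(),f0.tolist()],open('st','w'))
im,d=robot.grab_frame('scene'); np.savez('scene5.npz',im=im,d=d); a=cv2.resize(im[110:230,230:350,::-1],None,fx=3.3,fy=3.3,interpolation=2)
im,d=robot.grab_frame('top'); np.savez('top5.npz',im=im,d=d); b=cv2.resize(im[90:210,255:375,::-1],None,fx=3.3,fy=3.3,interpolation=2)
cv2.imwrite('pics/c5.png',np.hstack([a,b]))
```

```text
-0.005 [ 9.8417 -0.0814 -0.8818] e [0.1696 0.1899 0.2731]
-0.006 [ 9.7212 -0.1596  0.377 ] e [0.1845 0.1843 0.3315]
-0.007 [ 9.4304 -0.8387 -0.0591] e [0.1805 0.1646 0.3386]
-0.008 [10.7106 -0.0147 -0.0058] e [0.1927 0.1803 0.3655]
-0.009 [11.4248 -0.9288 -1.0231] e [0.2059 0.1642 0.4226]
mean 10.945662890076292 -0.549746225059818 0.130801196649098 39.15 28.834291240703333
```

View pics/c5.png

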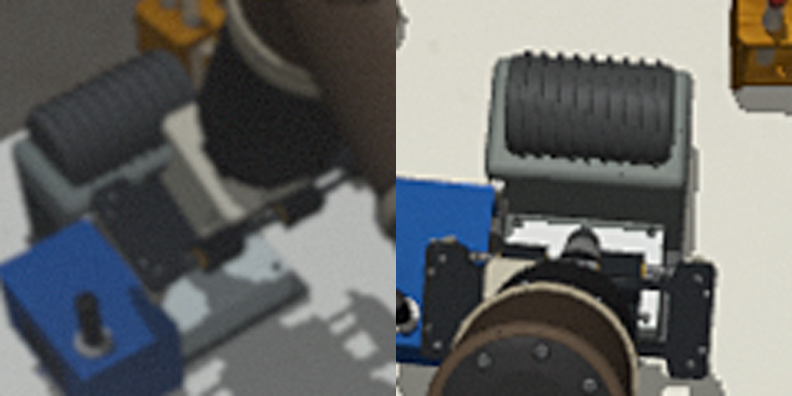

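The top view shows the steel nose seated over the nipple, with the door still open and clear of the gripper. The axial push is steady at 10.9 N with side forces under 1 N. Measured by travel it has sunk about 7.9 mm, by force about 7.1 mm. Handing in.

Run:
```python
from pr import *
k,off,f0=json.load(open('st')); f0=np.array(f0)
z=np.load('scene5.npz'); im,P=cloud('scene',z['im'],z['d']); z0=np.load('scene0.npz')
for n,r in (('timer',(360,200,400,240)),('jar',(365,112,390,140)),('cup',(220,290,262,335))): print(n,np.abs(z['im'][r[1]:r[3],r[0]:r[2]].astype(int)-z0['im'][r[1]:r[3],r[0]:r[2]]).mean())
hsv=cv2.cvtColor(im,cv2.COLOR_RGB2HSV); b=(hsv[...,0]>100)&(hsv[...,0]<130)&(hsv[...,1]>120)&(abs(P[...,2]-.117)<.006)&(P[...,0]>.45)&(P[...,0]<.7)&(P[...,1]>.1)&(P[...,1]<.3)
print('door',cv2.minAreaRect((P[b][:,:2]*1000).astype(np.float32)))
print((robot.read_force()-f0)@NAX,robot.read_grip_width()*88,robot.read_t()); robot.job_done()
```

```text
timer 70.68916666666667
jar 69.78761904761905
cup 10.982363315696649
door ((588.1494140625, 192.78817749023438), (78.0059814453125, 128.03793334960938), 86.89873504638672)
11.19424820057822 28.577227604161 39.25
the job is handed in; nothing more can be done
```

Run:
```python
import numpy as np
a=np.load('top0.npz')['im'].astype(int)
for f in ('top3','top5'):
    b=np.load(f+'.npz')['im'].astype(int)
    for n,r in (('timer',(340,235,380,272)),('jar',(438,145,465,178)),('cup',(180,232,210,264))): print(f,n,np.abs(a-b)[r[1]:r[3],r[0]:r[2]].mean())
    m=(b[...,0]>180)&(b[...,1]<110); m[:230]=0; m[280:]=0; v,u=np.nonzero(m); print(' red',u.mean() if len(u) else None,v.mean() if len(v) else None,len(u))
m=(a[...,0]>180)&(a[...,1]<110); m[:230]=0; m[280:]=0; v,u=np.nonzero(m); print(' red0',u.mean(),v.mean(),len(u))
```

```text
top3 timer 35.52792792792793
top3 jar 91.42087542087542
top3 cup 28.571875
 red 360.06666666666666 252.57647058823528 255
top5 timer 12.092117117117118
top5 jar 12.030677141788253
top5 cup 8.92986111111111
 red 359.7461139896373 252.60103626943004 193
 red0 360.0952380952381 252.32380952380953 105
```

I opened the guard door, snapped the coupler onto the nipple and handed the job in at 39 s, with the arm still gripping and pressing. `job_done` gives no verdict, so what follows is from my own last checks.

- **Door:** The last image put it at about 90° open.
- **Coupler fit:** The force trace showed a snap of about 3 N, then a pull-in and contact with the seat. The nipple's spring began to give at about 8 N.
- **Final push:** The axial push was steady at about 11 N, with side forces around 1 N or less. The nipple had sunk about 7.9 mm going by arm travel, and about 7.1–7.7 mm going by force.
- **Bystanders:** The timer's knob was in the same place in the top view at the end. For the jar and cup, the only differences from the first image were small and looked like lighting. In the last scene view, the timer and jar regions differed a lot from the first image. I put that down to the arm and its shadow, but did not look at it separately.

Two things did not go as intended:
- **Grip:** The jaws closed to about 28.5 mm, not 25 mm, so the pads probably also catch the 30 mm end cap. Regripping did not change this. The fingertips were on the collar, and I saw no slip while pressing.
- **Tool angle:** The arm could not reach the press pose with the gripper in line with the coupler, so it holds the coupler at a 10° lean. The coupler itself was set along the nipple's axis. I couldn't measure its angle directly at the end; the low side forces suggest it sits squarely.

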